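# Snap the cover onto the electronics box and keep it pressed

## Robot

A 6-joint arm with a two-finger parallel gripper is mounted at the origin on a cart in front of the work surface, level with it; the furniture and walls round the work are solid. World frame = base frame: x ahead of the robot, y to its left, z up, the work surface at z = 0. Lengths are in mm, angles in rad, forces in N, time in s.
With the tool pointing down it reaches from about 275 to 750 mm from the base axis. Payload 10.2 kg.
Tool frame: the origin (TCP) lies at the very end of the fingers, on their centre line; the grasp point (between the pads) lies 19 mm behind it; z points along the fingers, x is the direction in which the jaws open and shut, and the axes are right-handed (so a half turn about z gives the same grasp; the last joint's range is limited). The gripper opens to 85 mm and grips with 20 to 120 N. Pads are 22 mm wide; open, the fingers measure 114 mm over their backs; the gripper's body (76 mm by 85 mm) begins 54 mm behind the grasp point. The pads swing forward as they close: fully open they stand 13 mm farther back than shut.
Start: joints at [-0.223, 0.313, 1.498, -0, 1.331, -0.223], TCP at [525.006, -0.013, 231.294] pointing down, gripper open.
Joint ranges: [-2.94, 2.94], [-0.97, 2.17], [0.19, 2.56], [-1.23, 4.37], [0.02, 3.11], [-2.88, 2.88]. Speed limits (rad/s): [2.39, 2.39, 3.01, 3.14, 3.14, 3.14].

## Interface

Orientations are given as a unit quaternion [w, x, y, z].
In Python, from rig import ctrl, cams gives the robot as it stands.
- The arm moves only by the tool play_rows, never from a script. Its argument "steps" is a list of rows, each a list of 2 entries, a list of its own where there are three numbers: the shift along the tool's x, y, z normalised to -1 to 1, where 1 is 0.75 m, then the turn, a rotation vector about the tool's x, y, z normalised to -1 to 1, where 1 is 45 degrees. A call has 1 to 20 rows; each row shifts and turns the commanded pose from where the row before left it, along the tool's axes as they then stand; what a row does not reach is not made up. A row lasts 1/10 s, in which the tool goes at most 50 mm and 8.59 degrees, less where a joint would pass 70% of its speed; a pose out of reach is approached as far as the arm can. A call with a number of a shift or a turn outside -1 to 1 is refused whole. A call with a gripper value outside its range is refused whole. "grip" is the closure, from 0 (fully open) to 1 (shut), set as the call begins (left out, the last holds). The fingers move at their own pace and stop on an object; "squeeze" is the grip in N (left out, the last holds). Time passes only in rows, so rows that do not move let the fingers close. It gives the time, the measured TCP pose, the force and the opening at its end, in the units of the state.
- ctrl.sense(): the state, without advancing time (a new reading comes with each control period).
- cams.capture(name): name is "scene" or "side" or "wrist"; returns the picture (480x640x3 uint8, red, green, blue); there is no depth.
- cams.camera_info(name): a dict with "fx", "fy", "cx", "cy" (pixels), "dist_coeffs" ([k1, k2, p1, p2, k3] as OpenCV has them; the pictures are not rectified), "xyz" and "attitude" of the camera in the world. Camera axes: x right, y up, looking along -z (the intrinsics and any distortion apply to the point x, -y, -z); pixel columns grow to the right and rows downward; lengths in mm; the calibration is good to about 2 mm. A picture is of the moment at which its call begins: read the wrist's pose just before it. camera_info takes no time and is no camera call; for the wrist camera it gives the pose at the moment of the call.
- ctrl.finish_job(): hands the job in, once; it reports no verdict.
Trained networks look in the newest picture that a camera, given by its name, has taken for a name from the list of things; names that differ only in an ending like _2 or _b are one class to them, and where a whole thing is asked for, a point or a joint stands for the part that bears it (a point fixed in the world has none). Each returns a list of dicts, best first, with "p" (0 to 1); they miss things now and then, are a little off and sometimes report something else, mostly with a low value. They report only what shows in the picture. A call takes as long as a camera call.
- cams.search_frame(camera, thing): "rect" ([centre column, centre row, width, height] in pixels, round what is visible of it).
- cams.tip_of(camera, thing): "pixel" ([column, row] in pixels: a listed point, or the origin of a listed thing).
The state is a dict: "time_s": time; "joints": joint angles; "dq": joint speeds; "tau": joint torques, N m; "eef_pos": TCP position; "ee_rot": TCP orientation; "force": force on the tool from outside, world axes, zero at the start; "wrist_torque": the same for the moment, N m; "grip_width": opening from 0.0 (shut) to 1.0 (fully open).
Only numpy, scipy, OpenCV 4.12 (cv2) and the standard library are available. Lean on these libraries where they do the work, as an engineer would, in place of code of your own. Each camera call takes 0.05 s, during which the arm holds its last target.

## Task

Fit the loose white cover onto the open grey box, legs down into the opening, and press it until both orange hooks have snapped over its edge and it sits fully down on the rim. Keep pressing it down firmly and finish like that, still holding the cover down; leave the other things on the bench where they are.

Things in the scene. Friction and masses are not known exactly. Their poses are not given: they have to be found in the camera images.
- enclosure: Open-topped grey box, 70 (x) by 110 mm (y) outside, 64 x 104 mm inside, rim 45 mm above its origin, free inside down to 25 mm above it; a 94 x 150 x 4 mm aluminium plate under it is fixed to the bench. Origin: centre of the plate's underside, on the bench; z up, y along the long side. An orange sprung hook stands outside the middle of each short end, top 64 mm above the origin.
- enclosure_rim (a point): Centre of the box's opening, at rim height (45 mm above the bench); axes as the box. An unsnapped cover rests on the hooks' slopes with its flange about 12 mm above this rim; pressing it through takes about 8 to 15 N, most at 9 mm above the rim; then the force drops suddenly and the flange falls onto the rim.
- cover: Loose white cover, about 80 g, 53 mm high; it starts upright on its legs. Origin: centre of its underside (leg ends); z up, y along its long side. Four 8 mm legs with round ends reach 18 mm below a 70 (x) by 108 (y) by 5 mm flange; in the box they have 1.2 mm play. It fits either way round. Fully down: its origin is 27 mm above the box's origin and right over it, long sides parallel.
- cover_grip (a point): Centre of the cover's raised housing, 38 mm above the leg ends; axes as the cover. The housing stands on the flange, is 36 (x) by 56 (y) by 30 mm high, with black vent slots on top: hold the cover by it across its x. The flange's top is 15 mm below this point, the housing's top 15 mm above. Fully down, this point is 20 mm above enclosure_rim.
- hook_a (a joint): Sprung orange hook, 24 mm wide, at the box's +y end: 0 = upright at rest (at the start, and again once snapped over the flange), about 0.08 rad when spread by the cover's edge. Its nose overhangs the cover's edge by 3 mm, 7 mm above the rim; above that it slopes outward.
- hook_b (a joint): The same for the hook at the box's -y end.
- parts_case: Bystander: small blue plastic case with a red catch, 76 x 131 x 29 mm, origin under its centre. Stands at one of the two places left and right of the box, the cover at the other.
- reel: Bystander: white reel, 54 mm across, 35 mm high, origin under its centre.
- cutters: Bystander: red-handled side cutters lying flat, 154 x 48 x 14 mm, origin under the centre.
- tape: Bystander: green and yellow tape measure, 54 x 63 x 27 mm, origin under its centre.

How it is judged:
By the outcome, as a careful person would: the job done as asked, in the order asked, and still so for the second after the job is handed in, while the arm keeps its last pose, push and grip.
It also fails if it takes over 38 s, if anything falls off the work surface, if the arm or the gripper's body presses on something with over 40 N, if the wrist force passes 120 N, or if a joint passes its speed limit or range.

## Working session

There is one attempt and no reset: what is moved stays moved. The work goes in short steps, Python scripts to look and compute and a tool call to move; the robot and the scene stay as the last step left them, time stands still between calls to the robot, and variables do not carry over. Pictures are saved under pics/ and viewed, and the job is handed in when it is done.

Besides the shell and the picture viewer there is one more tool, called as name(argument=value, ...) on one line, values as JSON. play_rows: Moves the arm, as the interface text tells. Its arguments: {"type":"object","properties":{"steps":{"type":"array"},"grip":{"type":"number"},"squeeze":{"type":"number"}},"required":["steps"]}

```bash
mkdir -p pics; ls; python3 - <<'E'
from rig import ctrl,cams
import cv2
s=ctrl.sense();print(s)
for n in ['scene','side','wrist']:
    print(n,cams.camera_info(n))
    im=cams.capture(n);cv2.imwrite(f'pics/{n}0.png',im[:,:,::-1])
    for t in ['cover','cover_grip','enclosure','enclosure_rim','parts_case','hook_a']:
        if n!='side' or t!='parts_case':
            try: print(t,cams.tip_of(n,t)[:2])
            except Exception as e: print(t,e)
print(ctrl.sense()['time_s'])
E
```

```text
pics
{'time_s': 0.0, 'joints': array([-2.23375848e-01,  3.13474763e-01,  1.49843016e+00, -4.01081972e-05,
        1.33101044e+00, -2.23406234e-01]), 'dq': array([-4.97852472e-05, -7.89833255e-04, -8.21832026e-04, -5.58445105e-06,
       -1.22721256e-03, -4.24375472e-04]), 'tau': array([-5.78409599e-04, -4.12261176e+01, -2.59742296e+01, -3.58453699e-04,
        4.11797926e-03, -1.23038126e-05]), 'eef_pos': array([5.24741552e+02, 4.90245781e-02, 2.30725015e+02]), 'ee_rot': array([-1.27522088e-04,  9.99999781e-01,  1.99681870e-05, -6.49237527e-04]), 'force': array([-0.73807083, -0.34282206,  0.18595709]), 'wrist_torque': array([-0.03401684, -0.01537538,  0.03037242]), 'grip_width': 0.9984743475243354}
scene {'fx': 443.89656586194013, 'fy': 443.89656586194013, 'cx': 319.40886417823657, 'cy': 240.5119043816225, 'dist_coeffs': array([-0.03893132,  0.        ,  0.        ,  0.        ,  0.        ]), 'xyz': array([ -79.03191759, -504.59342916,  523.59595317]), 'attitude': array([ 0.7658078 ,  0.45600568, -0.22247247, -0.39509902])}
cover [{'pixel': [479.2, 361.5], 'p': 0.92}]
cover_grip [{'
[... 1005 characters left out ...]
 it knows: cover, cover_grip, cutters, enclosure, enclosure_rim, parts_case, reel, tape
wrist {'fx': 404.7701970548358, 'fy': 404.7701970548358, 'cx': 316.05543680356686, 'cy': 242.02569874684008, 'dist_coeffs': array([0.02967588, 0.        , 0.        , 0.        , 0.        ]), 'xyz': array([524.79205717,  84.21652372, 373.82911628]), 'attitude': array([ 9.86444498e-01, -1.64095201e-01,  9.48647872e-05, -9.09962117e-05])}
cover []
cover_grip []
enclosure [{'pixel': [300.9, 311.2], 'p': 0.86}]
enclosure_rim [{'pixel': [297.6, 334.5], 'p': 0.83}]
parts_case [{'pixel': [275.1, 69.5], 'p': 0.55}]
hook_a it knows: cover, cover_grip, cutters, enclosure, enclosure_rim, parts_case, reel, tape
0.85
```

View pics/scene0.png

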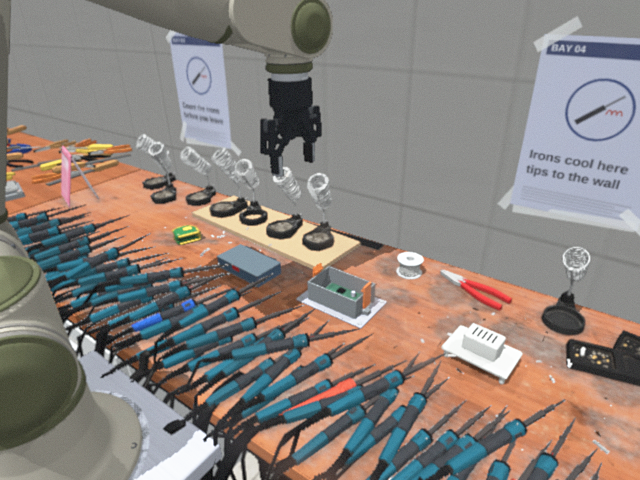

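View pics/side0.png

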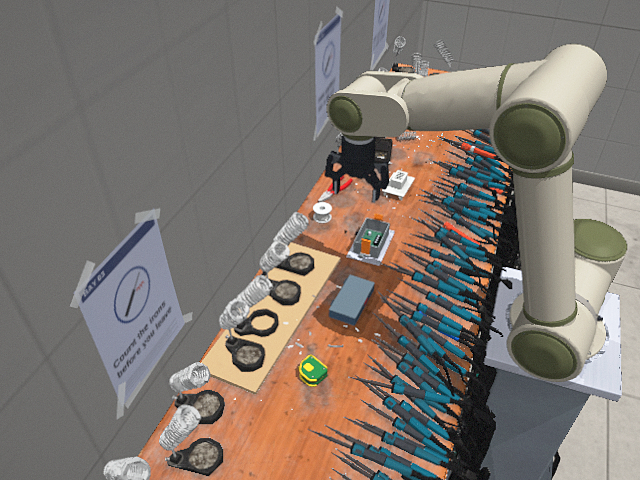

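View pics/wrist0.png

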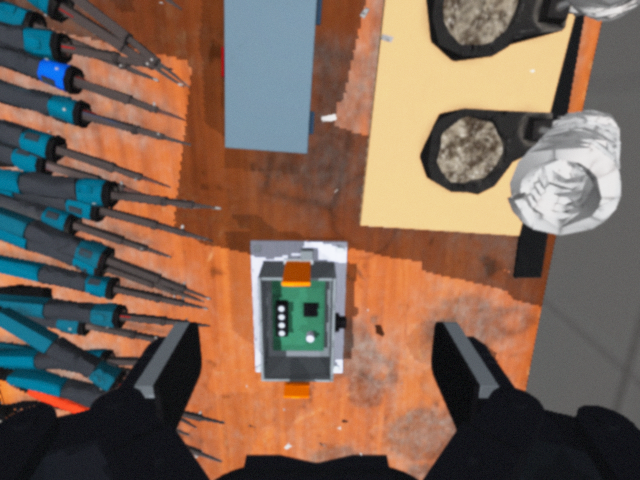

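```bash
cat > h.py <<'E'
import numpy as np,cv2
from rig import ctrl,cams
from scipy.spatial.transform import Rotation as R
def q2R(q): return R.from_quat([q[1],q[2],q[3],q[0]]).as_matrix()
def ray(c,px):
    K=np.array([[c['fx'],0,c['cx']],[0,c['fy'],c['cy']],[0,0,1]])
    p=cv2.undistortPoints(np.array([[px]],float),K,np.array(c['dist_coeffs']))[0,0]
    d=q2R(c['attitude'])@np.array([p[0],-p[1],-1]); return np.array(c['xyz']),d/np.linalg.norm(d)
def tri(rays):
    A=0;b=0
    for o,d in rays:
        P=np.eye(3)-np.outer(d,d);A=A+P;b=b+P@o
    x=np.linalg.solve(A,b)
    return x,[round(float(np.linalg.norm((np.eye(3)-np.outer(d,d))@(x-o))),2) for o,d in rays]
def onz(r,z): o,d=r; return o+d*(z-o[2])/d[2]
def proj(c,X):
    K=np.array([[c['fx'],0,c['cx']],[0,c['fy'],c['cy']],[0,0,1]])
    X=np.atleast_2d(X).astype(float)
    Y=(X-np.array(c['xyz']))@q2R(c['attitude'])*np.array([1,-1,-1])
    return cv2.projectPoints(Y,np.zeros(3),np.zeros(3),K,np.array(c['dist_coeffs']))[0][:,0]
E
python3 - <<'E'
from h import *
sc=cams.camera_info('scene');si=cams.camera_info('side');w=cams.camera_info('wrist')
np.set_printoptions(precision=1,suppress=True)
print('cover',tri([ray(sc,[479.2,361.5]),ray(si,[399.1,191])]))
print('grip',tri([ray(sc,[483.2,343.9]),ray(si,[402.1,183.8])]))
print('enc',tri([ray(sc,[339.1,302.2]),ray(si,[369,244.2]),ray(w,[300.9,311.2])]))
print('rim',tri([ray(sc,[340.1,282.9]),ray(si,[369.3,232.2]),ray(w,[297.6,334.5])]))
E
```

```text
cover (array([ 498.5, -392.5,   -5.1]), [2.12, 2.12])
grip (array([ 494.4, -391. ,   30.3]), [7.23, 7.23])
enc (array([ 508.6, -116.7,   -3.1]), [4.87, 3.23, 3.89])
rim (array([ 509.2, -116.7,   41.7]), [3.4, 4.43, 4.16])
```

The scene view shows the box at about (340,290) and the cover at about (483,345), to the right of the box. The blue case is to the left. The wrist view shows the box opening at about (297,325), nearly aligned with world y. I'll move toward -y and take close wrist views on the way.

play_rows(steps=[[[0,0.06,0],[0,0,0]],[[0,0.06,0],[0,0,0]],[[0,0.06,0],[0,0,0]],[[0,0,0],[0,0,0]],[[0,0,0],[0,0,0]]])

```text
time_s: 1.35
eef_pos: [524.8, -135.5, 231.1]
ee_rot: [-0.0, 1.0, -0.001, -0.0]
force: [-0.2, 0.3, 1.6]
grip_width: 0.999
```

```bash
python3 - <<'E'
from h import *
np.set_printoptions(precision=2,suppress=True)
w=cams.camera_info('wrist');s=ctrl.sense();im=cams.capture('wrist')
print(s['eef_pos'],s['dq'],w['xyz'],w['attitude'])
cv2.imwrite('pics/w1.png',im[:,:,::-1])
for t in ['enclosure','enclosure_rim','cover','cover_grip']: print(t,cams.tip_of('wrist',t)[:2])
E
```

```text
[ 524.84 -135.52  231.1 ] [ 0.04 -0.01  0.01  0.    0.    0.  ] [524.84 -51.38 373.69] [ 0.99 -0.16  0.   -0.  ]
enclosure [{'pixel': [300.4, 178.8], 'p': 0.87}, {'pixel': [293.9, 415.3], 'p': 0.39}]
enclosure_rim [{'pixel': [293.6, 191.7], 'p': 0.85}]
cover [{'pixel': [298.4, 416.2], 'p': 0.9}, {'pixel': [300.6, 178.7], 'p': 0.7}]
cover_grip [{'pixel': [296.7, 444.2], 'p': 0.64}]
```

View pics/w1.png

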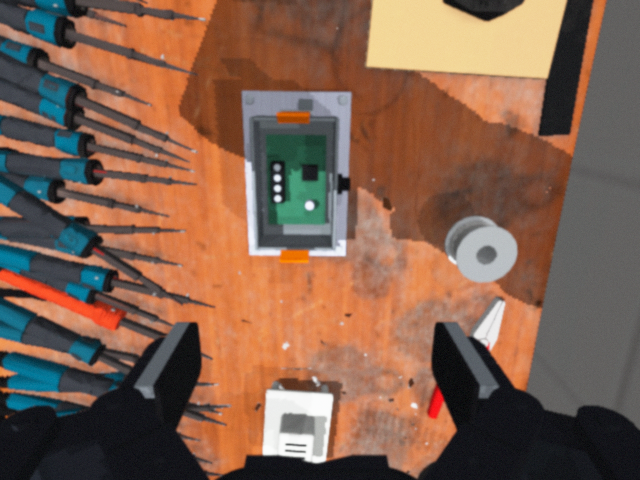

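play_rows(steps=[[[0,0.06,0],[0,0,0]],[[0,0.06,0],[0,0,0]],[[0,0.06,0],[0,0,0]],[[0,0,0],[0,0,0]],[[0,0,0],[0,0,0]]])

```text
time_s: 2.1
eef_pos: [525.0, -269.9, 231.0]
ee_rot: [-0.0, 1.0, -0.0, -0.0]
force: [-0.4, 0.8, -0.2]
grip_width: 1.0
```

```bash
python3 - <<'E'
from h import *
np.set_printoptions(precision=2,suppress=True)
w=cams.camera_info('wrist');s=ctrl.sense();im=cams.capture('wrist')
print(s['eef_pos'],s['dq'],w['xyz'],w['attitude'])
cv2.imwrite('pics/w2.png',im[:,:,::-1])
for t in ['cover','cover_grip']: print(t,cams.tip_of('wrist',t)[:2])
E
```

```text
[ 525.   -269.87  231.02] [ 0.03 -0.02  0.02  0.    0.    0.  ] [ 524.9 -185.7  373.6] [ 0.99 -0.16  0.   -0.  ]
cover [{'pixel': [296.6, 310.1], 'p': 0.88}]
cover_grip [{'pixel': [290.4, 332.4], 'p': 0.72}, {'pixel': [295.4, 310.7], 'p': 0.31}]
```

View pics/w2.png

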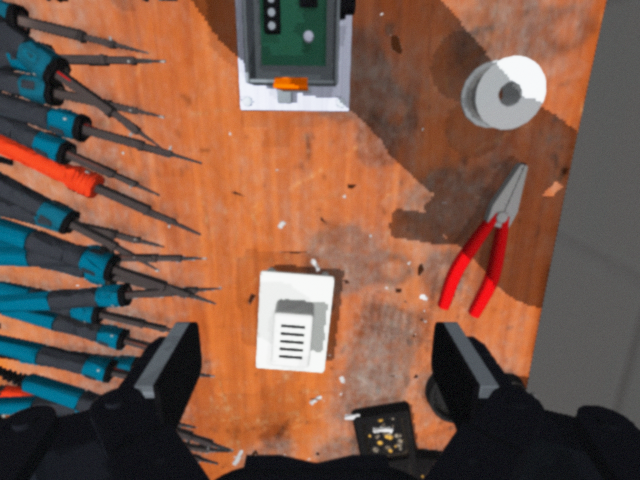

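w1 shows the box opening at about (295,185) with hooks at (293,117) and (294,257). w2 shows the cover's flange corners at about (261,270), (334,274), (326,373) and (256,369), and its vents at (292,341). I'll take one more view over the cover.

play_rows(steps=[[[-0.035,0.06,0],[0,0,0]],[[0,0.06,0],[0,0,0]],[[0,0,0],[0,0,0]],[[0,0,0],[0,0,0]]])

```text
time_s: 2.65
eef_pos: [500.0, -357.6, 231.2]
ee_rot: [-0.0, 1.0, 0.0, -0.0]
force: [0.8, 0.5, 0.1]
grip_width: 0.999
```

```bash
python3 - <<'E'
from h import *
np.set_printoptions(precision=2,suppress=True)
w=cams.camera_info('wrist');s=ctrl.sense();im=cams.capture('wrist')
print(s['eef_pos'],s['dq'],w)
cv2.imwrite('pics/w3.png',im[:,:,::-1])
c=cv2.resize(im[120:420,170:440],None,fx=2.9,fy=2,interpolation=2)
c=cv2.resize(im[140:340,200:400],(600,600),interpolation=cv2.INTER_CUBIC);cv2.imwrite('pics/w3c.png',c[:,:,::-1])
c=cv2.imread('pics/w1.png')[80:280,200:400];cv2.imwrite('pics/w1c.png',cv2.resize(c,(600,600),interpolation=cv2.INTER_CUBIC))
c=cv2.imread('pics/w2.png')[220:420,200:400];cv2.imwrite('pics/w2c.png',cv2.resize(c,(600,600),interpolation=cv2.INTER_CUBIC))
c=cv2.imread('pics/wrist0.png')[220:420,200:400];cv2.imwrite('pics/w0c.png',cv2.resize(c,(600,600),interpolation=cv2.INTER_CUBIC))
for t in ['cover','cover_grip']: print(t,cams.tip_of('wrist',t)[:2])
E
```

```text
[ 500.02 -357.58  231.18] [ 0.03 -0.02  0.02  0.    0.    0.  ] {'fx': 404.7701970548358, 'fy': 404.7701970548358, 'cx': 316.05543680356686, 'cy': 242.02569874684008, 'dist_coeffs': array([0.03, 0.  , 0.  , 0.  , 0.  ]), 'xyz': array([ 499.79, -273.44,  373.78]), 'attitude': array([ 0.99, -0.16,  0.  ,  0.  ])}
cover [{'pixel': [321.2, 228.3], 'p': 0.59}]
cover_grip [{'pixel': [318.3, 243.1], 'p': 0.88}]
```

View pics/w3.png

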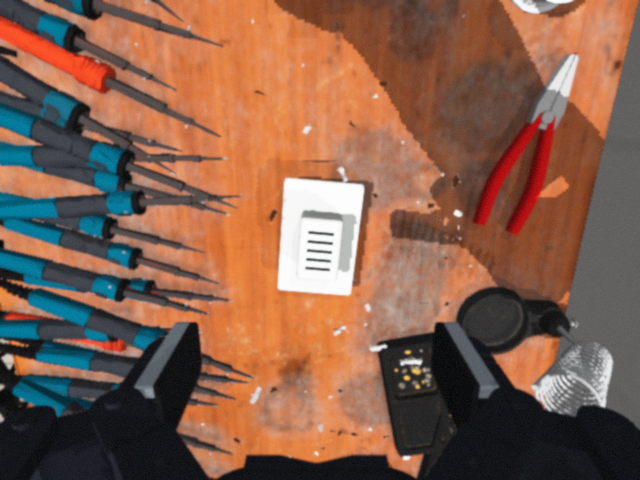

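View pics/w3c.png

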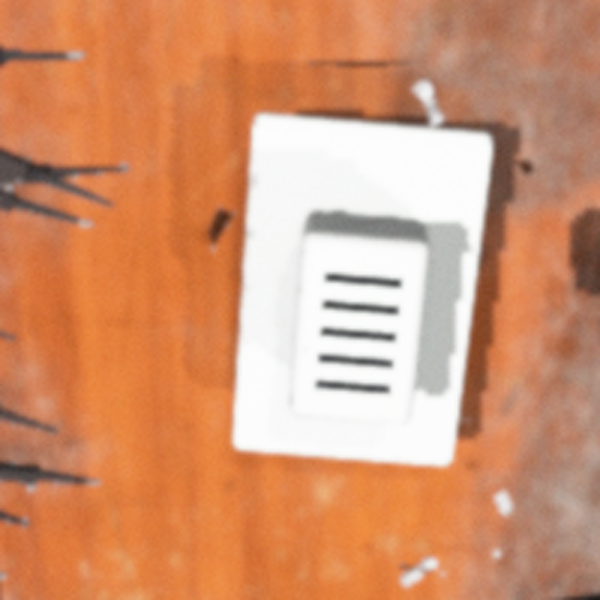

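View pics/w2c.png

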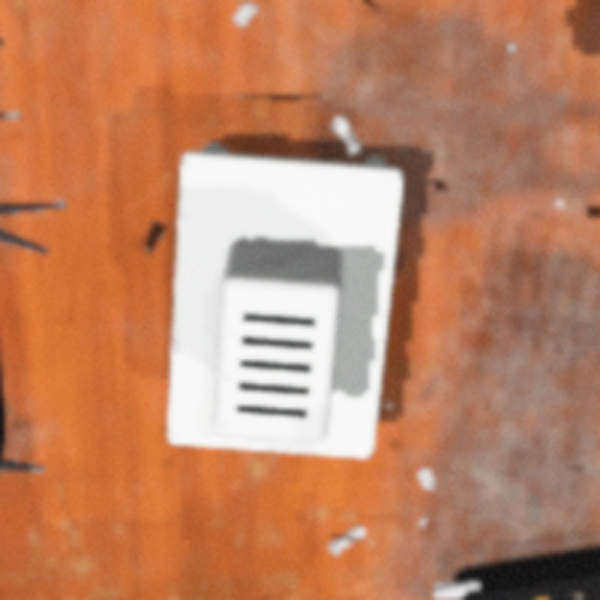

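View pics/w1c.png

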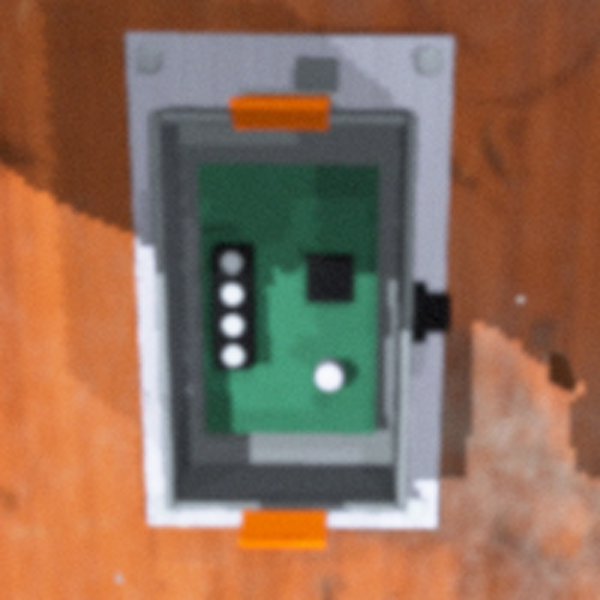

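View pics/w0c.png

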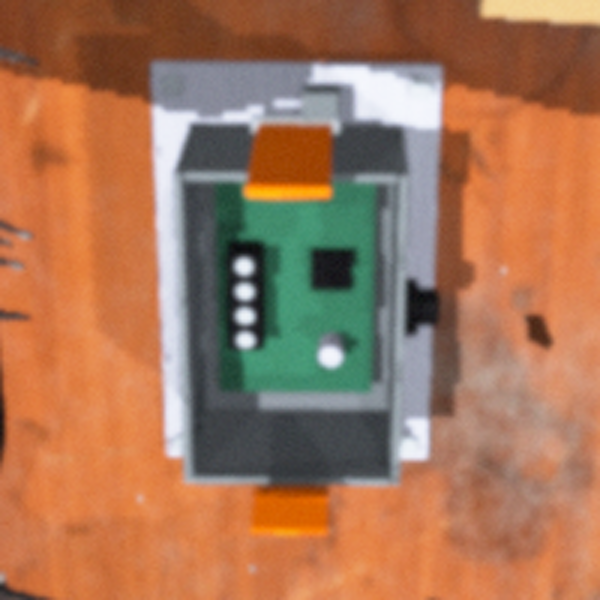

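w3 shows the cover centred near (320,240), with its long side turned a few degrees. In all crops the corners are clear to about 1/3 px. Next I fit poses to these corners.

```bash
cat > fit.py <<'E'
from h import *
from scipy.optimize import least_squares
np.set_printoptions(precision=2,suppress=True)
W=cams.camera_info('wrist')
def cam(x):
    c=dict(W);c['xyz']=np.array(x);c['attitude']=[0.986444498,-0.164095201,0,0];return c
C0=cam([524.79,84.22,373.83]);C1=cam([524.84,-51.38,373.69]);C2=cam([524.9,-185.7,373.6]);C3=cam([499.79,-273.44,373.78])
un=lambda P,o:(np.array(P)+.5)/3-.5+np.array(o)
def fit(w,h,obs,x0,name):
    L=np.array([[-w/2,h/2],[w/2,h/2],[w/2,-h/2],[-w/2,-h/2]])
    def pts(p):
        c,s=np.cos(p[3]),np.sin(p[3]);return np.c_[p[0]+c*L[:,0]-s*L[:,1],p[1]+s*L[:,0]+c*L[:,1],np.full(4,p[2])]
    f=lambda p:np.concatenate([(proj(c,pts(p))-o).ravel() for c,o in obs])
    r=least_squares(f,x0,loss='soft_l1');print(name,r.x,'yawdeg',np.degrees(r.x[3]));print(f(r.x).reshape(-1,4,2).round(1).tolist())
f3=un([[250,112],[494,130],[453,467],[232,451]],(200,140)); f2=un([[181,151],[404,167],[374,459],[167,443]],(200,220))
fit(70,108,[(C3,f3),(C2,f2)],[497,-392,23,0],'flange')
s3=un([358.5,333],(200,140));s2=un([275.75,365],(200,220))
print('slots',tri([ray(C3,s3),ray(C2,s2)]))
p1=un([[125,33],[455,36],[438,527],[149,526]],(200,80));p0=un([[152,62],[443,65],[429,460],[165,458]],(200,220))
fit(94,150,[(C1,p1),(C0,p0)],[509,-117,4,0],'plate')
# slot dir
for c,o,a in [(C3,(200,140),[(326,277),(402,283),(316,384),(390,390)]),(C2,(200,220),[(244,317),(315,322),(238,408),(306,413)])]:
    P=[onz(ray(c,un(q,o)),53) for q in a]
    print('slotyaw',[np.degrees(np.arctan2(*(P[j]-P[i])[[1,0]])) for i,j in [(0,1),(2,3)]], np.degrees(np.arctan2(*(P[0]+P[1]-P[2]-P[3])[[1,0]]))-90)
E
python3 fit.py
```

```text
flange [ 502.43 -390.11   23.45   -0.08] yawdeg -4.68684852383133
[[[0.9, -0.4], [-0.1, 0.2], [-0.0, -0.4], [0.6, -0.5]], [[-0.5, 0.3], [-0.4, 0.5], [-0.5, -0.1], [0.1, 0.5]]]
slots (array([ 502.52, -390.75,   53.52]), [0.11, 0.11])
plate [ 507.3  -116.74    3.41   -0.01] yawdeg -0.5712968691290846
[[[-0.1, -0.4], [0.1, -0.1], [-0.3, 0.4], [-0.1, -0.2]], [[-0.3, 0.5], [0.0, 0.4], [-0.1, -0.3], [1.1, -0.3]]]
slotyaw [np.float64(-4.73313820827404), np.float64(-5.007850848159079)] -5.373184816241846
slotyaw [np.float64(-4.622324781739564), np.float64(-4.973114870488301)] -5.169175352728786
```

Both heights check out: flange top 23.4, slots 53.5 and plate 3.4, against the expected 23, 53 and 4. Cover: (502.5,-390.4), yaw -4.9°. Box: (507.3,-116.7), yaw -0.6°. Next I approach the cover.

play_rows(steps=[[[0.005,0.0405,0],[0,0,0.109]],[[0,0,0.053],[0,0,0]],[[0,0,0.053],[0,0,0]],[[0,0,0.053],[0,0,0]],[[0,0,0.053],[0,0,0]],[[0,0,0],[0,0,0]],[[0,0,0],[0,0,0]],[[0,0,0],[0,0,0]],[[0,0,0],[0,0,0]]], grip=0.35, squeeze=70)

```text
time_s: 3.7
eef_pos: [504.4, -389.1, 74.7]
ee_rot: [0.001, 0.999, -0.043, 0.001]
force: [0.6, 0.2, 0.4]
grip_width: 0.655
```

```bash
python3 - <<'E'
from h import *
np.set_printoptions(precision=4,suppress=True)
w=cams.camera_info('wrist');s=ctrl.sense();im=cams.capture('wrist')
print(s['eef_pos'],s['ee_rot'],s['dq'],s['grip_width'],s['force'],w['xyz'],w['attitude'])
cv2.imwrite('pics/w4.png',im[:,:,::-1])
print(np.degrees(np.arctan2(*q2R(s['ee_rot'])[[1,0],0])))
E
```

```text
[ 504.4072 -389.1354   74.7206] [ 0.0014  0.9991 -0.0426  0.0013] [-0.0025  0.0078  0.0092 -0.0013 -0.0039  0.0002] 0.6546162072803332 [0.6143 0.2364 0.3984] [ 510.931  -304.8137  217.0508] [ 0.9853 -0.1653  0.0057 -0.0424]
-4.886666426213527
```

View pics/w4.png

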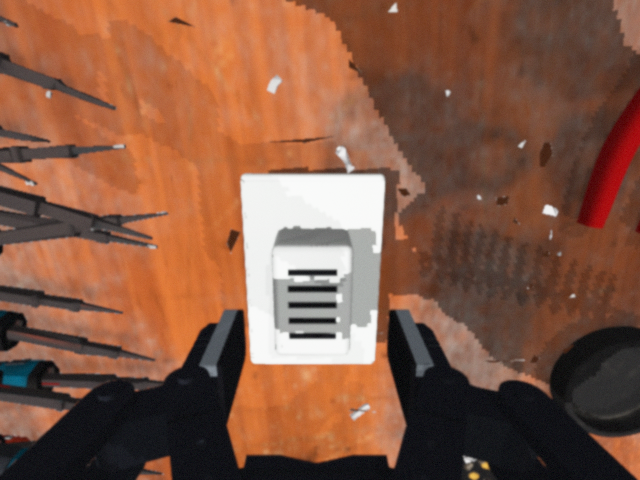

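play_rows(steps=[[[-0.0025,0.0015,0.03],[0,0,0]],[[0,0,0.03],[0,0,0]],[[0,0,0],[0,0,0]],[[0,0,0],[0,0,0]],[[0,0,0],[0,0,0]],[[0,0,0],[0,0,0]]])

```text
time_s: 4.35
eef_pos: [502.1, -390.0, 28.7]
ee_rot: [0.001, 0.999, -0.043, 0.001]
force: [0.3, 0.3, -0.8]
grip_width: 0.645
```

```bash
python3 - <<'E'
from h import *
np.set_printoptions(precision=4,suppress=True)
s=ctrl.sense()
print(s['eef_pos'],s['ee_rot'],s['dq'],s['grip_width'],s['force'])
c=dict(cams.camera_info('wrist'));c['xyz']=np.array([510.931,-304.8137,217.0508]);c['attitude']=np.array([.9853,-.1653,.0057,-.0424])
print(onz(ray(c,[313,304]),53))
E
```

```text
[ 502.0961 -390.0109   28.6998] [ 0.0008  0.9991 -0.0428  0.0008] [-0.0005  0.0049  0.0065  0.0005 -0.0021 -0.0007] 0.644719619157449 [ 0.268   0.2715 -0.7862]
[ 502.6382 -390.6899   53.    ]
```

play_rows(steps=[[[0,0,0],[0,0,0]],[[0,0,0],[0,0,0]],[[0,0,0],[0,0,0]],[[0,0,0],[0,0,0]],[[0,0,0],[0,0,0]]], grip=1, squeeze=70)

```text
time_s: 4.85
eef_pos: [501.9, -389.9, 28.1]
ee_rot: [0.0, 0.999, -0.043, 0.0]
force: [-0.6, 0.0, 6.4]
grip_width: 0.409
```

```bash
python3 - <<'E'
from h import *
np.set_printoptions(precision=4,suppress=True)
s=ctrl.sense()
print(s['eef_pos'],s['ee_rot'],s['dq'],s['grip_width'],s['force'])
im=cams.capture('wrist');cv2.imwrite('pics/w5.png',im[:,:,::-1])
E
```

```text
[ 501.9009 -389.8794   28.0846] [ 0.0005  0.9991 -0.0428  0.0005] [-0.      0.0002 -0.     -0.0006 -0.0005 -0.0005] 0.40886459554031324 [-0.586   0.044   6.4433]
```

View pics/w5.png

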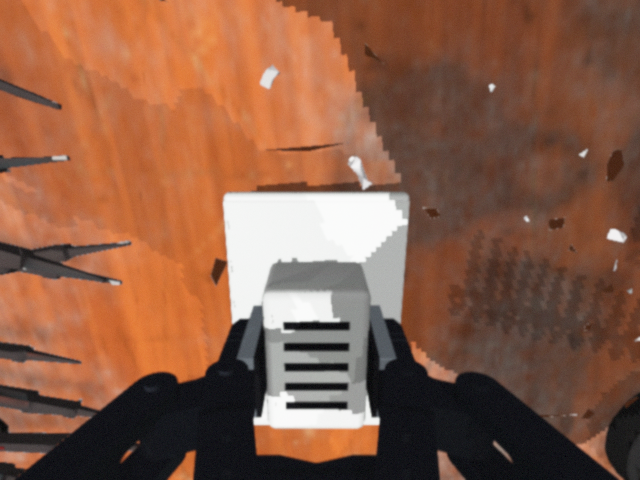

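The cover is held: the opening is 35 mm and its flange edge is at row 194, symmetric about column 317. I'll lift it and move partway to the box.

play_rows(steps=[[[0,0,-0.05],[0,0,0]],[[0,0,-0.06],[0,0,-0.096]],[[0.007,-0.05,0],[0,0,0]],[[0,-0.05,0],[0,0,0]],[[0,-0.05,0],[0,0,0]],[[0,-0.05,0],[0,0,0]],[[0,0,0],[0,0,0]],[[0,0,0],[0,0,0]],[[0,0,0],[0,0,0]],[[0,0,0],[0,0,0]]])

```text
time_s: 5.9
eef_pos: [508.3, -240.5, 109.6]
ee_rot: [0.0, 1.0, -0.006, -0.0]
force: [0.6, 0.2, -1.5]
grip_width: 0.408
```

```bash
python3 - <<'E'
from h import *
np.set_printoptions(precision=5,suppress=True)
w=cams.camera_info('wrist');s=ctrl.sense()
print(s['eef_pos'],s['ee_rot'],s['dq'],s['grip_width'],s['force'],w['xyz'],w['attitude'])
print(np.degrees(np.arctan2(*q2R(s['ee_rot'])[[1,0],0])))
im=cams.capture('wrist');cv2.imwrite('pics/w6.png',im[:,:,::-1])
cv2.imwrite('pics/w6a.png',cv2.resize(im[0:200,200:400],(600,600),interpolation=cv2.INTER_CUBIC)[:,:,::-1])
cv2.imwrite('pics/w6b.png',cv2.resize(im[180:450,200:430],(690,600),interpolation=cv2.INTER_CUBIC)[:,:,::-1])
E
```

```text
[ 508.26818 -240.52678  109.6162 ] [ 0.00001  0.99998 -0.0057  -0.00003] [ 0.00028 -0.0015   0.0033   0.00119  0.00001  0.00182] 0.40833326475459814 [ 0.59003  0.19699 -1.46893] [ 509.01917 -156.30574  252.14969] [ 0.98642 -0.16411  0.00105 -0.00571]
-0.6526904248328805
```

View pics/w6.png

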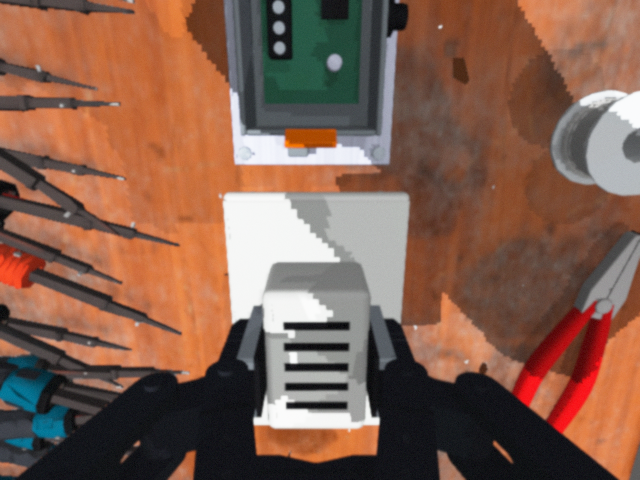

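View pics/w6a.png

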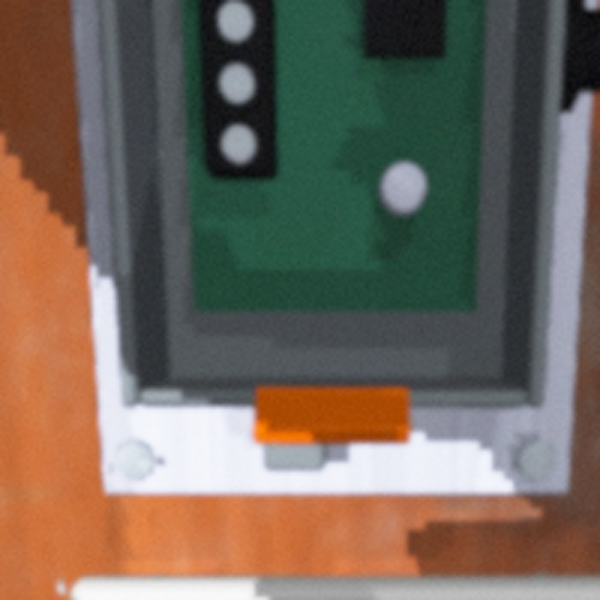

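View pics/w6b.png

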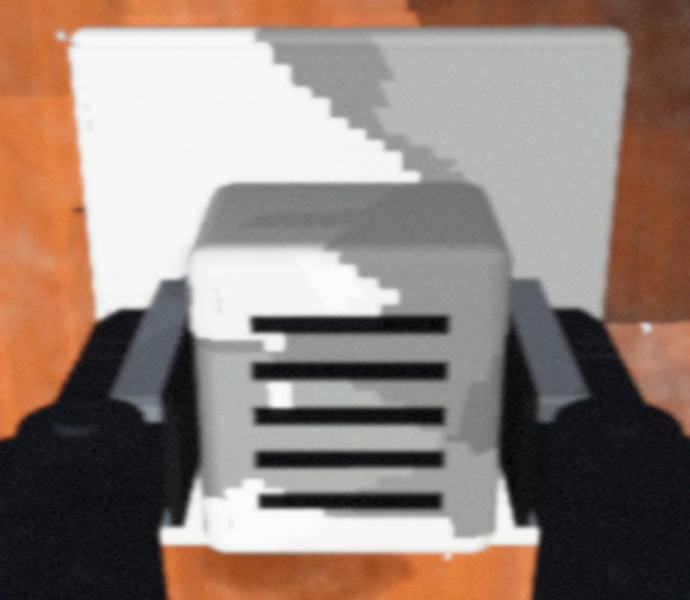

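```bash
python3 - <<'E'
from h import *
np.set_printoptions(precision=2,suppress=True)
c=dict(cams.camera_info('wrist'));c['xyz']=np.array([509.01917,-156.30574,252.14969]);c['attitude']=np.array([0.98642,-0.16411,0.00105,-0.00571])
c['attitude']/=np.linalg.norm(c['attitude'])
P=[onz(ray(c,q),134.5) for q in [(200+250/3,325.6),(200+449/3,325.6),(200+259/3,405.2),(200+442/3,405.2)]]
print('slots ctr',np.mean(P,0),np.degrees(np.arctan2(*(P[1]-P[0])[[1,0]])),P[0][1]-P[2][1])
F=[onz(ray(c,q),104.5) for q in [(200+73/3,180+38/2.222),(200+628/3,180+38/2.222)]]
print('flange',F,np.mean(F,0), F[1][0]-F[0][0])
a=lambda x,y:((x+.5)/3-.5+200,(y+.5)/3-.5)
B=[onz(ray(c,a(*q)),4) for q in [(105,493),(570,493)]]
m=np.mean(B,0);t=np.radians(-.57);print('plate',B,m,'centre',m+75*np.array([-np.sin(t),np.cos(t),0]),np.degrees(np.arctan2(*(B[1]-B[0])[[1,0]])))
print('hook', onz(ray(c,a(332,415)),60), 'box rim BL,BR',[onz(ray(c,a(*q)),45) for q in [(128,404),(543,404)]])
E
```

```text
slots ctr [ 508.22 -241.7   134.5 ] -0.6576575800122058 31.95891798655839
flange [array([ 474.6 , -188.83,  104.5 ]), array([ 543.19, -189.63,  104.5 ])] [ 508.89 -189.23  104.5 ] 68.58466100557251
plate [array([ 459.2 , -190.63,    4.  ]), array([ 553.22, -191.71,    4.  ])] [ 506.21 -191.17    4.  ] centre [ 506.96 -116.17    4.  ] -0.6574319778206009
hook [ 506.17 -171.41   60.  ] box rim BL,BR [array([ 472.36, -170.5 ,   45.  ]), array([ 540.75, -171.28,   45.  ])]
```

play_rows(steps=[[[-0.0035,-0.055,0],[0,0,0]],[[0,-0.055,0],[0,0,0]],[[0,-0.057,0],[0,0,0]],[[0,0,0.02],[0,0,0]],[[0,0,0],[0,0,0]],[[0,0,0],[0,0,0]],[[0,0,0],[0,0,0]],[[0,0,0],[0,0,0]],[[0,0,0],[0,0,0]]])

```text
time_s: 6.85
eef_pos: [507.1, -114.8, 95.0]
ee_rot: [0.0, 1.0, -0.005, 0.0]
force: [-0.2, 0.4, -0.8]
grip_width: 0.411
```

```bash
python3 - <<'E'
from h import *
np.set_printoptions(precision=5,suppress=True)
w=cams.camera_info('wrist');s=ctrl.sense()
print(s['eef_pos'],s['ee_rot'],s['dq'],s['force'],w['xyz'],w['attitude'])
im=cams.capture('wrist');cv2.imwrite('pics/w7.png',im[:,:,::-1])
im=cams.capture('scene');cv2.imwrite('pics/s7.png',cv2.resize(im[230:350,270:430],(800,600),interpolation=cv2.INTER_CUBIC)[:,:,::-1])
im=cams.capture('side');cv2.imwrite('pics/d7.png',cv2.resize(im[180:300,300:460],(800,600),interpolation=cv2.INTER_CUBIC)[:,:,::-1])
E
```

```text
[ 507.11941 -114.84765   95.04591] [ 0.0001   0.99998 -0.00549  0.0002 ] [ 0.00519  0.00089  0.00166 -0.00049 -0.00082  0.00266] [-0.15077  0.38084 -0.77393] [507.77788 -30.60985 237.58674] [ 0.98641 -0.1642   0.00077 -0.00556]
```

View pics/w7.png

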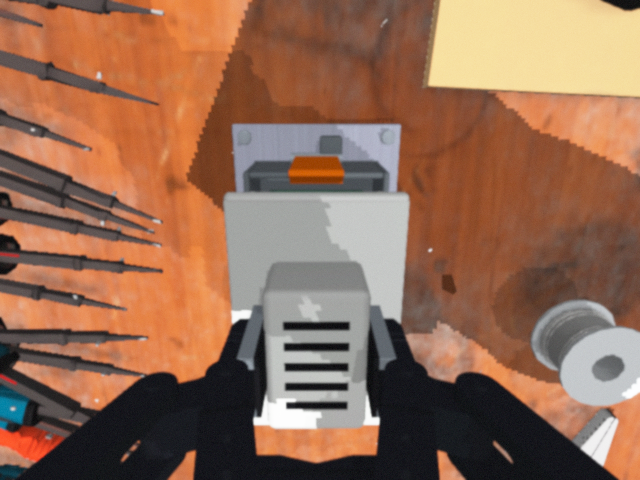

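View pics/s7.png

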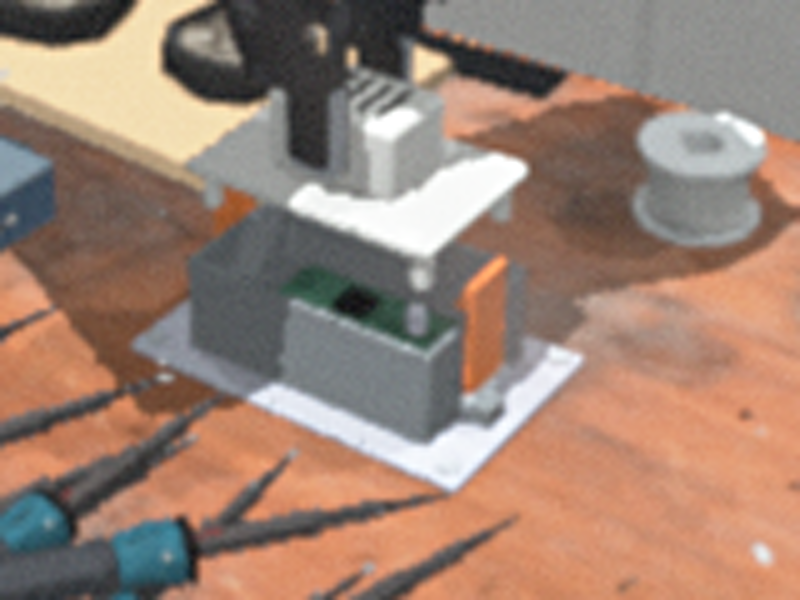

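View pics/d7.png

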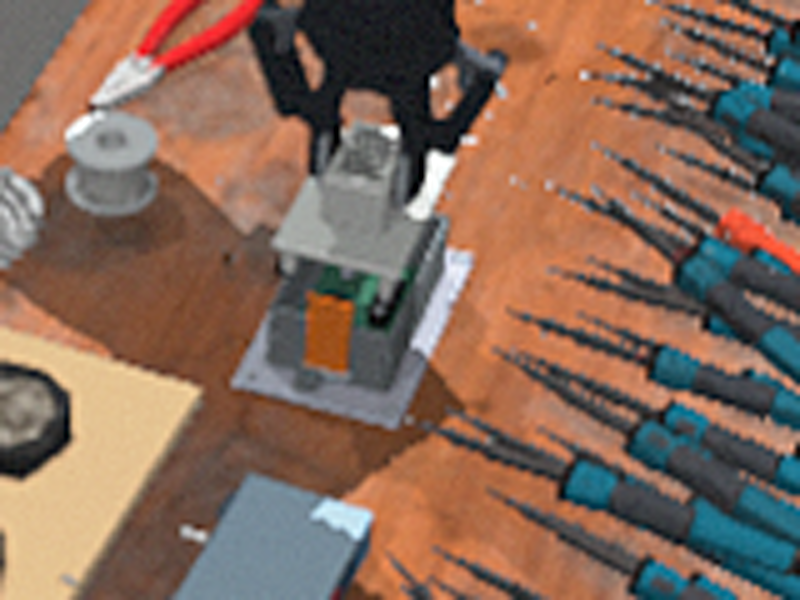

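```bash
python3 - <<'E'
from h import *
np.set_printoptions(precision=2,suppress=True)
c=dict(cams.camera_info('wrist'));c['xyz']=np.array([507.77788,-30.60985,237.58674]);a=np.array([0.98641,-0.1642,0.00077,-0.00556]);c['attitude']=a/np.linalg.norm(a)
im=cv2.imread('pics/w7.png')
cv2.imwrite('pics/w7c.png',cv2.resize(im[110:210,210:430],(792,360),interpolation=cv2.INTER_CUBIC))
B=[onz(ray(c,q),4) for q in [(232.5,124),(401,124)]];print(B,np.mean(B,0)+[-.85,-75,0])
F=[onz(ray(c,q),90) for q in [(224,194.5),(409.3,194.5)]];print(F,np.mean(F,0)+[-.6,-54,0])
P=[onz(ray(c,q),120) for q in [(200+250/3,325.6),(200+449/3,325.6),(200+259/3,405.2),(200+442/3,405.2)]]
print(np.mean(P,0))
E
```

```text
[array([461.55, -41.12,   4.  ]), array([554.67, -42.17,   4.  ])] [ 507.26 -116.65    4.  ]
[array([473.43, -62.18,  90.  ]), array([541.95, -62.96,  90.  ])] [ 507.09 -116.57   90.  ]
[ 507.07 -115.99  120.  ]
```

View pics/w7c.png

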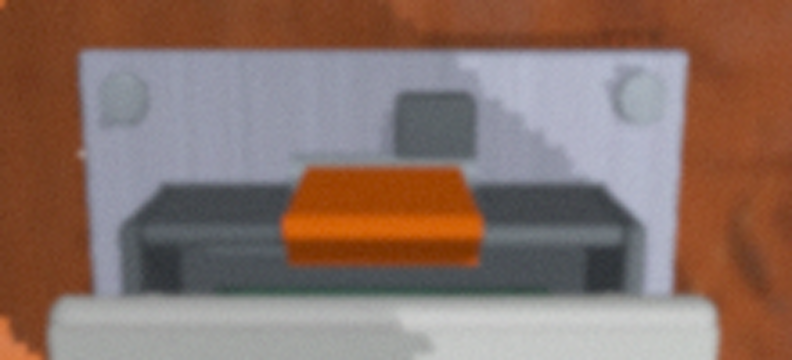

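The wrist view shows cover and box centres agreeing to within about 0.5 mm, so I'll descend gently.

play_rows(steps=[[[0,0,0.007],[0,0,0]],[[0,0,0.007],[0,0,0]],[[0,0,0.007],[0,0,0]],[[0,0,0.007],[0,0,0]],[[0,0,0.005],[0,0,0]],[[0,0,0],[0,0,0]],[[0,0,0],[0,0,0]],[[0,0,0],[0,0,0]]])

```text
time_s: 7.8
eef_pos: [507.1, -114.3, 70.2]
ee_rot: [0.0, 1.0, -0.005, 0.0]
force: [1.1, -0.2, -0.5]
grip_width: 0.405
```

```bash
python3 - <<'E'
from h import *
np.set_printoptions(precision=4,suppress=True)
s=ctrl.sense()
print(s['eef_pos'],s['ee_rot'],s['dq'],s['force'],s['wrist_torque'])
im=cams.capture('scene');cv2.imwrite('pics/s8.png',cv2.resize(im[230:350,270:430],(800,600),interpolation=cv2.INTER_CUBIC)[:,:,::-1])
im=cams.capture('side');cv2.imwrite('pics/d8.png',cv2.resize(im[180:300,300:460],(800,600),interpolation=cv2.INTER_CUBIC)[:,:,::-1])
E
```

```text
[ 507.1221 -114.3305   70.2136] [ 0.      1.     -0.0051  0.0001] [ 0.0023 -0.0018 -0.002  -0.0008 -0.0005  0.0004] [ 1.1015 -0.1792 -0.4685] [0.0434 0.0044 0.0028]
```

View pics/s8.png

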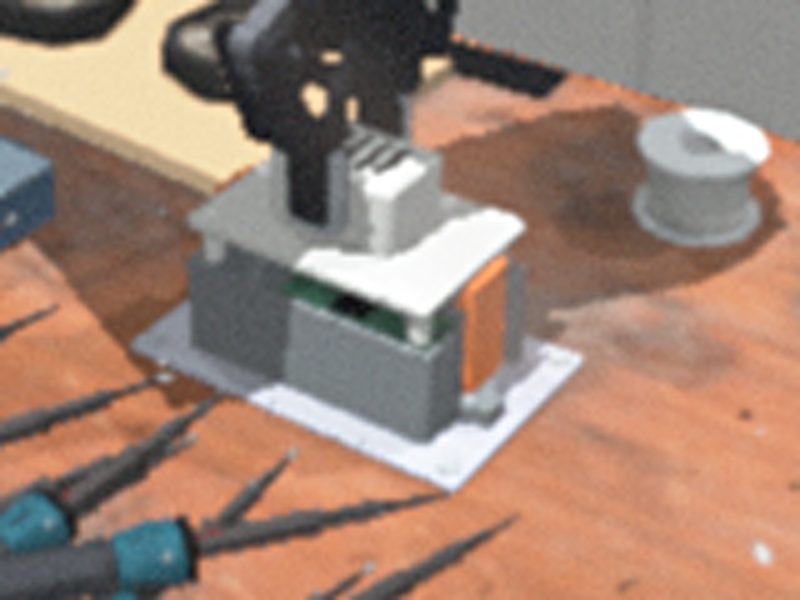

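View pics/d8.png

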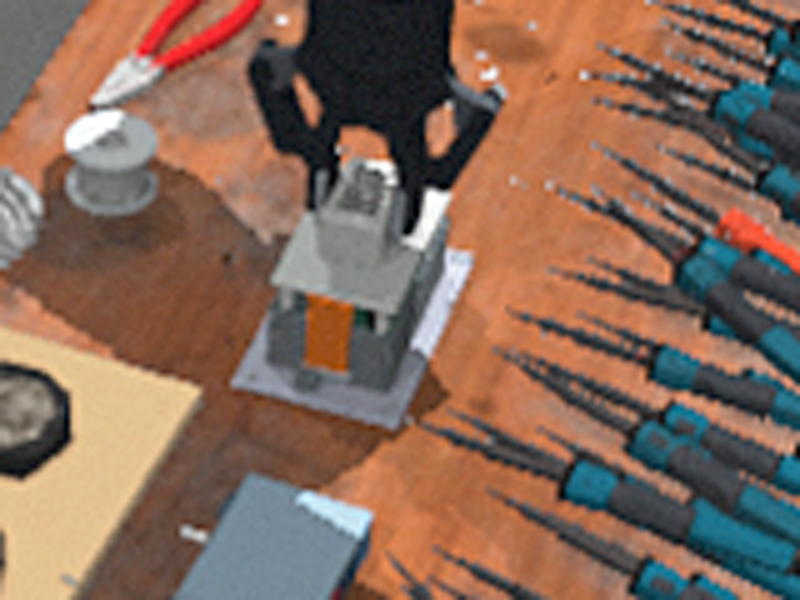

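Both views show the legs entering the opening, at (418,325) in the scene crop, with no contact force. Going lower, with a -0.7 mm correction in y.

play_rows(steps=[[[0,0.001,0.003],[0,0,0]],[[0,0,0.003],[0,0,0]],[[0,0,0],[0,0,0]],[[0,0,0],[0,0,0]]])

```text
time_s: 8.3
eef_pos: [507.3, -115.2, 65.7]
ee_rot: [0.0, 1.0, -0.005, 0.0]
force: [2.7, -1.2, 0.7]
grip_width: 0.407
```

```bash
python3 - <<'E'
from h import *
np.set_printoptions(precision=4,suppress=True)
s=ctrl.sense()
print(s['eef_pos'],s['ee_rot'],s['dq'],s['force'],s['wrist_torque'])
E
```

```text
[ 507.3016 -115.1773   65.6529] [ 0.0001  1.     -0.0051  0.0004] [-0.0002 -0.0011 -0.0004 -0.0012  0.0008  0.0007] [ 2.6715 -1.1839  0.6723] [ 0.0112 -0.2605  0.0283]
```

play_rows(steps=[[[0.001,0,0.002],[0,0,0]],[[0,0,0.002],[0,0,0]],[[0,0,0.001],[0,0,0]],[[0,0,0],[0,0,0]],[[0,0,0],[0,0,0]]])

```text
time_s: 8.8
eef_pos: [508.1, -115.3, 62.4]
ee_rot: [0.0, 1.0, -0.005, 0.001]
force: [0.1, 0.2, 6.8]
grip_width: 0.406
```

```bash
python3 - <<'E'
from h import *
np.set_printoptions(precision=4,suppress=True)
s=ctrl.sense()
print(s['eef_pos'],s['ee_rot'],s['dq'],s['force'],s['wrist_torque'])
im=cams.capture('scene');cv2.imwrite('pics/s9.png',cv2.resize(im[230:350,270:430],(800,600),interpolation=cv2.INTER_CUBIC)[:,:,::-1])
E
```

```text
[ 508.1484 -115.2847   62.4327] [ 0.0003  1.     -0.0051  0.0005] [ 0.     -0.0021  0.0012 -0.001   0.0003  0.0001] [0.0664 0.1573 6.786 ] [-0.0281  0.1314 -0.0228]
```

View pics/s9.png

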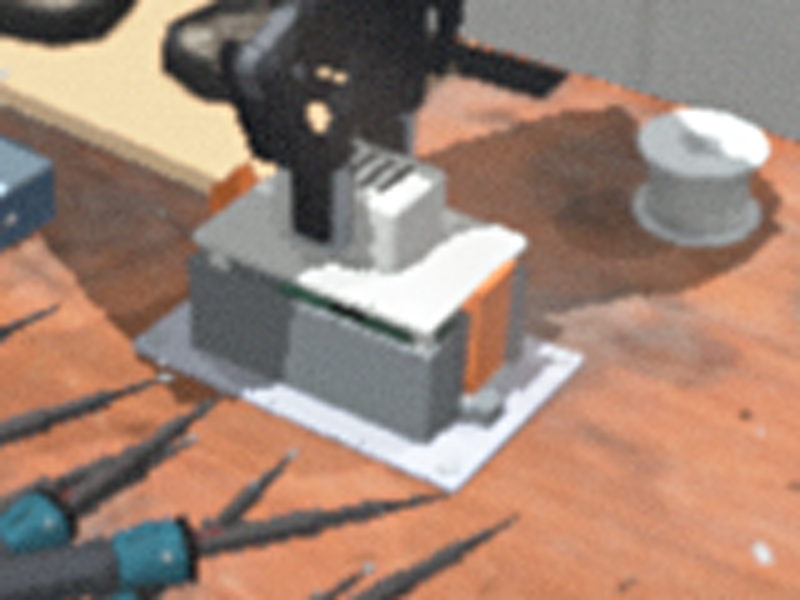

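The hooks are engaged at 6.8 N with the lateral force near zero. Pressing through.

play_rows(steps=[[[0,0,0.002],[0,0,0]],[[0,0,0.002],[0,0,0]],[[0,0,0.002],[0,0,0]],[[0,0,0.002],[0,0,0]],[[0,0,0],[0,0,0]],[[0,0,0],[0,0,0]]])

```text
time_s: 9.45
eef_pos: [507.7, -115.0, 55.7]
ee_rot: [-0.0, 1.0, -0.005, -0.0]
force: [0.2, -0.3, -0.5]
grip_width: 0.409
```

```bash
python3 - <<'E'
from h import *
np.set_printoptions(precision=4,suppress=True)
s=ctrl.sense()
print(s['eef_pos'],s['ee_rot'],s['dq'],s['force'],s['wrist_torque'])
E
```

```text
[ 507.7414 -115.0462   55.693 ] [-0.      1.     -0.0051 -0.0001] [ 0.0001 -0.0022 -0.0027 -0.0013  0.     -0.0007] [ 0.2192 -0.3219 -0.5243] [ 0.0826  0.0241 -0.0691]
```

play_rows(steps=[[[0,0,0.002],[0,0,0]],[[0,0,0.002],[0,0,0]],[[0,0,0],[0,0,0]],[[0,0,0],[0,0,0]],[[0,0,0],[0,0,0]]])

```text
time_s: 9.95
eef_pos: [507.9, -115.1, 55.3]
ee_rot: [0.0, 1.0, -0.005, 0.0]
force: [-9.8, 3.4, 27.8]
grip_width: 0.411
```

```bash
python3 - <<'E'
from h import *
np.set_printoptions(precision=4,suppress=True)
s=ctrl.sense()
print(s['eef_pos'],s['ee_rot'],s['dq'],s['force'],s['wrist_torque'])
for n,o in [('scene',(230,270)),('side',(180,300))]:
    im=cams.capture(n);r,c=o;cv2.imwrite(f'pics/{n}10.png',cv2.resize(im[r:r+120,c:c+160],(800,600),interpolation=cv2.INTER_CUBIC)[:,:,::-1])
im=cams.capture('wrist');cv2.imwrite('pics/w10.png',im[:,:,::-1])
E
```

```text
[ 507.8938 -115.1031   55.2591] [ 0.0003  1.     -0.0049  0.0003] [ 0.002  -0.0003 -0.0015  0.0001  0.0007 -0.002 ] [-9.8226  3.4339 27.7787] [ 0.629   1.9547 -0.0813]
```

View pics/scene10.png

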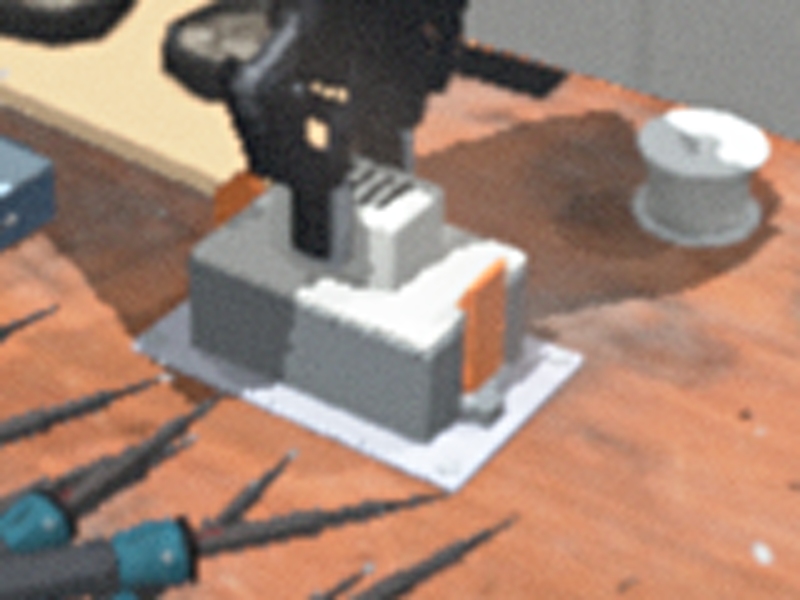

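View pics/side10.png

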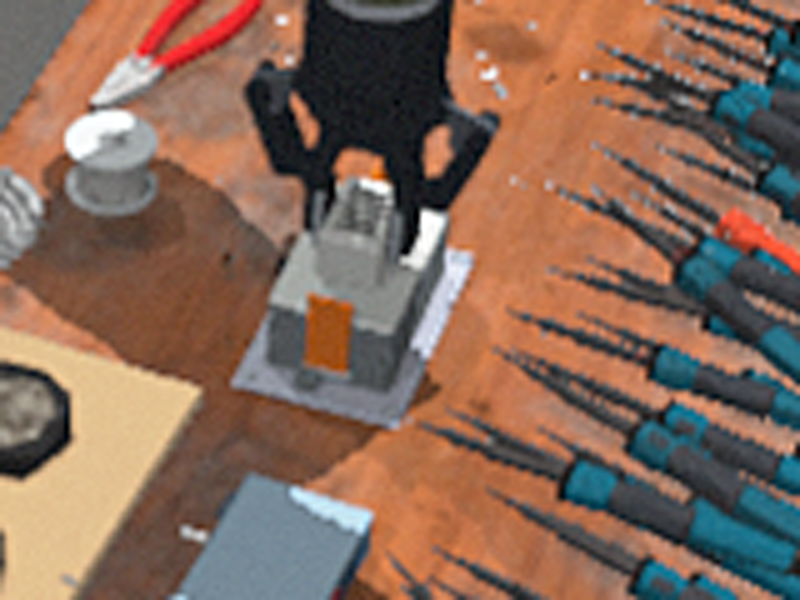

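View pics/w10.png

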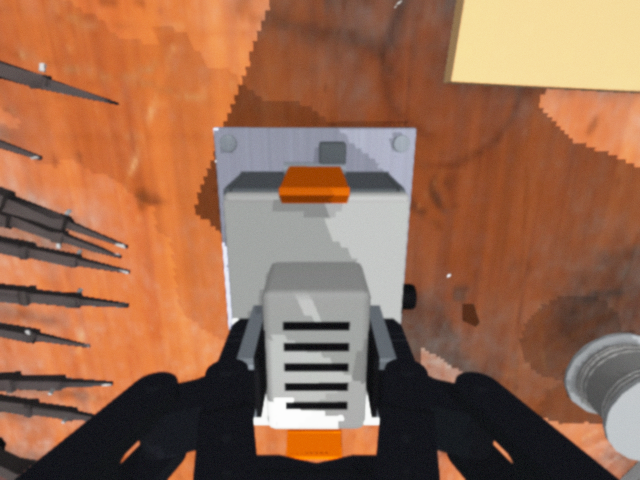

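Seated: the hook noses overlap the flange at both ends, at (314,190) and (314,440) in the wrist view. The push is 28 N, with a 10 N side load that I'll take out.

play_rows(steps=[[[-0.0007,0,0],[0,0,0]],[[0,0,0],[0,0,0]],[[0,0,0],[0,0,0]],[[0,0,0],[0,0,0]],[[0,0,0],[0,0,0]]])

```text
time_s: 10.6
eef_pos: [507.9, -115.1, 55.3]
ee_rot: [0.0, 1.0, -0.005, 0.001]
force: [-7.0, 4.6, 25.3]
grip_width: 0.408
```

```bash
python3 - <<'E'
from h import *
np.set_printoptions(precision=4,suppress=True)
s=ctrl.sense()
print(s['eef_pos'],s['force'],s['wrist_torque'],s['dq'])
E
```

```text
[ 507.8818 -115.1179   55.286 ] [-7.0274  4.6328 25.2522] [ 0.7162  1.5087 -0.1076] [-0.0007  0.0011  0.0019 -0.0015 -0.0003 -0.0001]
```

play_rows(steps=[[[-0.0005,0,0.0003],[0,0,0]],[[0,0,0],[0,0,0]],[[0,0,0],[0,0,0]],[[0,0,0],[0,0,0]],[[0,0,0],[0,0,0]],[[0,0,0],[0,0,0]],[[0,0,0],[0,0,0]],[[0,0,0],[0,0,0]],[[0,0,0],[0,0,0]],[[0,0,0],[0,0,0]],[[0,0,0],[0,0,0]],[[0,0,0],[0,0,0]]])

```text
time_s: 11.8
eef_pos: [507.9, -115.1, 55.3]
ee_rot: [0.0, 1.0, -0.005, 0.001]
force: [-4.6, 5.7, 27.1]
grip_width: 0.405
```

The push is steady at 27 N over more than a second. Handing in.

```bash
python3 - <<'E'
from rig import ctrl
s=ctrl.sense();print(s['time_s'],s['eef_pos'],s['force'],s['grip_width'])
print(ctrl.finish_job())
E
```

```text
11.8 [ 507.85428093 -115.10738231   55.26111658] [-4.62563304  5.70399722 27.11270224] 0.4054530196375721
the job is handed in; nothing more can be done
None
```

The cover is fitted on the box and pressed down. I handed the job in at 11.8 s with the gripper still holding it and pushing down at about 27 N.

- **Hooks:** the resistance rose to about 7 N, then dropped to about zero as the cover went down. The last pictures show both hook noses over the flange.
- **Seating:** the cover's origin is about 27.2 mm above the bench, against 27 mm for fully down. That comes from the tool height and assumes the cover did not slip in the grip. The pictures show no gap at the rim.
- **Push:** it held at 25–28 N through the last 1.8 s. A side load of about 7 N remained at hand-in (-4.6 N in x, 5.7 N in y). I had reduced the x part from 9.8 N, but the y part rose from 3.4 N.
- **Measurements:** the measured heights were within 0.6 mm of the given ones. The first estimates from the trained networks disagreed by up to 8 mm, so I used positions fitted from the wrist camera instead.
- **Other items:** I didn't touch the case, reel, cutters or tape.

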